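# Put the next carton away in its own lane

### The job

Put the carton that stands on the green mat away in the tray lane that already holds a carton of its own colour: slide the blue gate clear of that lane, push the carton along the bench into the lane until it is fully home against the carton behind it, then slide the gate back to the middle so that it keeps both lanes in. Leave the other loose carton and everything else on the bench as it stands.

Things in the scene. Friction and masses are not known exactly. Their poses are not given: they have to be found in the camera images.
- tray: White two-lane shelf tray fixed to the bench, no floor step. Origin on the bench, mid-front, on the gate's line; x runs into the lanes, away from the robot, y to the left. Lanes 116 mm wide, centred at y = +64 and -64 mm, between walls 12 mm thick, 50 mm high, with rounded noses at x = 6 mm, to the back wall (75 mm high) whose inner face is at x = 190 mm
- left_home (a point): On the bench, on the left lane's centre line (tray x = 57 mm): where the centre of a carton lies when it is fully home in front of the stock carton. The gate then passes it with about 10 mm to spare
- right_home (a point): The same point in the right lane
- gate (a joint): Slide of the gate across the tray's front, in m along the tray's y: 0 = middle, covering the inner half of both lanes; +0.066 = stop at left (right lane clear), -0.066 = stop at right (left lane clear); a lane is clear beyond 0.058. It needs about 2 N and stays where it is left
- gate_tab (a point): Centre of the top of the yellow tab on the gate, 87 mm above the bench. The tab is 22 mm along x and 14 mm along y and stands up from 40 to 87 mm height, at the middle of the gate; the blue panel below is 120 mm along y, 8 mm thick and 42 mm high
- mat: Flat green mat, 170 by 190 mm, flush with the bench; origin at its centre. One loose carton, orange or blue, stands on it: that is the one to put away
- orange_new: Loose orange carton, 88 mm long (its x) by 104 mm wide (its y) by 60 mm high, about 0.3 kg, too wide to grip; origin at the centre of its underside. Starts on the mat or aside on the bench
- blue_new: Loose blue carton, 88 mm long (its x) by 104 mm wide (its y) by 60 mm high, about 0.3 kg, too wide to grip; origin at the centre of its underside. Starts aside on the bench or on the mat
- orange_stock: Orange carton, same size, at the back of one lane against the back wall: marks the orange lane
- blue_stock: Blue carton, same size, at the back of the other lane: marks the blue lane
- spray_can: Bystander: blue and white spray can with white cap, 52 mm across, 172 mm high; origin at its foot
- jug: Bystander: square yellowish jug with red cap, 85 by 85 by 186 mm; origin under its centre
- tape_roll: Bystander: brown tape roll lying flat, 100 mm across, 48 mm high; origin under its centre
- label_roll: Bystander: white label roll lying flat, 96 mm across, 60 mm high; origin under its centre
There are look-alikes about, which are no part of the job. Leave any turquoise look-alike of the blue_stock alone. Leave any turquoise look-alike of the orange_new alone.

How it is judged:
On the way, in this order (a step that is already met when the one before it is completed fails the run):
1. the gate is slid clear (50 mm or more to the other side) of the lane whose stock matches the carton from the mat (((horizontal distance between blue_new and mat above 0.15 m and y of orange_stock in the frame of tray above 0.03 m and value of joint gate below -0.05 m) or (horizontal distance between blue_new and mat above 0.15 m and y of orange_stock in the frame of tray below -0.03 m and value of joint gate above 0.05 m) or (horizontal distance between orange_new and mat above 0.15 m and y of blue_stock in the frame of tray above 0.03 m and value of joint gate below -0.05 m) or (horizontal distance between orange_new and mat above 0.15 m and y of blue_stock in the frame of tray below -0.03 m and value of joint gate above 0.05 m))), for 0.2 s.
2. that carton stands home in that lane, squarely behind the gate's line (((horizontal distance between blue_new and mat above 0.15 m and y of orange_stock in the frame of tray above 0.03 m and x of orange_new in the frame of tray between 0.0485 and 0.075 m and y of orange_new in the frame of tray between 0.05 and 0.078 m and angle between the x axis of orange_new and the x axis of tray, either way round below 0.12 rad and angle between orange_new's own z axis and vertical below 0.06 rad and height (world z) of orange_new below 0.01 m) or (horizontal distance between blue_new and mat above 0.15 m and y of orange_stock in the frame of tray below -0.03 m and x of orange_new in the frame of tray between 0.0485 and 0.075 m and y of orange_new in the frame of tray between -0.078 and -0.05 m and angle between the x axis of orange_new and the x axis of tray, either way round below 0.12 rad and angle between orange_new's own z axis and vertical below 0.06 rad and height (world z) of orange_new below 0.01 m) or (horizontal distance between orange_new and mat above 0.15 m and y of blue_stock in the frame of tray above 0.03 m and x of blue_new in the frame of tray between 0.0485 and 0.075 m and y of blue_new in the frame of tray between 0.05 and 0.078 m and angle between the x axis of blue_new and the x axis of tray, either way round below 0.12 rad and angle between blue_new's own z axis and vertical below 0.06 rad and height (world z) of blue_new below 0.01 m) or (horizontal distance between orange_new and mat above 0.15 m and y of blue_stock in the frame of tray below -0.03 m and x of blue_new in the frame of tray between 0.0485 and 0.075 m and y of blue_new in the frame of tray between -0.078 and -0.05 m and angle between the x axis of blue_new and the x axis of tray, either way round below 0.12 rad and angle between blue_new's own z axis and vertical below 0.06 rad and height (world z) of blue_new below 0.01 m))), for 0.2 s.
3. the gate is back in the middle (within 20 mm) (value of joint gate between -0.02 and 0.02 m), for 0.2 s.
At the end, for the whole second after the job is handed in: The carton that started on the mat stands upright and at rest on the bench in the lane with the stock carton of its own colour, home to within 9 mm of it and square to within 0.12 rad; the gate is within 20 mm of the middle; the other loose carton is within 20 mm of where it was (all of step 3 and ((horizontal distance between blue_new and mat above 0.15 m and y of orange_stock in the frame of tray above 0.03 m and x of orange_new in the frame of tray between 0.0485 and 0.075 m and y of orange_new in the frame of tray between 0.05 and 0.078 m and angle between the x axis of orange_new and the x axis of tray, either way round below 0.12 rad and angle between orange_new's own z axis and vertical below 0.06 rad and height (world z) of orange_new below 0.01 m and linear speed of orange_new below 0.02 m/s and distance of blue_new from where it was at the start of the episode below 0.02 m) or (horizontal distance between blue_new and mat above 0.15 m and y of orange_stock in the frame of tray below -0.03 m and x of orange_new in the frame of tray between 0.0485 and 0.075 m and y of orange_new in the frame of tray between -0.078 and -0.05 m and angle between the x axis of orange_new and the x axis of tray, either way round below 0.12 rad and angle between orange_new's own z axis and vertical below 0.06 rad and height (world z) of orange_new below 0.01 m and linear speed of orange_new below 0.02 m/s and distance of blue_new from where it was at the start of the episode below 0.02 m) or (horizontal distance between orange_new and mat above 0.15 m and y of blue_stock in the frame of tray above 0.03 m and x of blue_new in the frame of tray between 0.0485 and 0.075 m and y of blue_new in the frame of tray between 0.05 and 0.078 m and angle between the x axis of blue_new and the x axis of tray, either way round below 0.12 rad and angle between blue_new's own z axis and vertical below 0.06 rad and height (world z) of blue_new below 0.01 m and linear speed of blue_new below 0.02 m/s and distance of orange_new from where it was at the start of the episode below 0.02 m) or (horizontal distance between orange_new and mat above 0.15 m and y of blue_stock in the frame of tray below -0.03 m and x of blue_new in the frame of tray between 0.0485 and 0.075 m and y of blue_new in the frame of tray between -0.078 and -0.05 m and angle between the x axis of blue_new and the x axis of tray, either way round below 0.12 rad and angle between blue_new's own z axis and vertical below 0.06 rad and height (world z) of blue_new below 0.01 m and linear speed of blue_new below 0.02 m/s and distance of orange_new from where it was at the start of the episode below 0.02 m))); the robot touches nothing.
It fails at once if both loose cartons are moved (more than 20 mm): only the mat's own is to be touched (distance of each of orange_new, blue_new from where it was at the start of the episode above 0.02 m).
It fails at once if a bystander (can, jug, roll) is moved more than 20 mm or tipped (distance of any of spray_can, jug, tape_roll, label_roll from where it was at the start of the episode above 0.02 m or angle between any of spray_can, jug, tape_roll, label_roll's own z axis and vertical above 0.3 rad).
It fails at once if a loose carton is lifted off the bench (over 30 mm) or tipped over instead of pushed (height (world z) of any of orange_new, blue_new above 0.03 m or angle between any of orange_new, blue_new's own z axis and vertical above 0.6 rad).
It fails at once if a stock carton is shifted more than 20 mm (distance of any of orange_stock, blue_stock from where it was at the start of the episode above 0.02 m).
It also fails if it takes over 72 s, if anything falls off the work surface, if the arm or the gripper's body presses on something with over 40 N, if the wrist force passes 120 N, or if a joint passes its speed limit or range.

### The arm

A 7-joint arm with a two-finger parallel gripper is mounted at the origin on the work surface. World frame = base frame: x ahead of the robot, y to its left, z up, the work surface at z = 0. Lengths are in m, angles in rad, forces in N, time in s.
With the tool pointing down it reaches from about 0.425 to 0.875 m from the base axis. Payload 8.4 kg.
Tool frame: the origin (TCP) lies on the centre line of the jaws, within the pads' length; the fingertips stand 19 mm ahead of it and the grasp point (between the pads) is the TCP; z points along the fingers, y is the line along which they close (so a half turn about z gives the same grasp; the last joint's range is limited). The gripper opens to 87 mm and grips with 3 to 60 N. Pads are 19 mm wide; open, the fingers measure 117 mm over their backs; the gripper's body (75 mm by 190 mm) begins 51 mm behind the grasp point.
Start: joints at [1.149, 0.333, 0.04, 1.465, -0.013, 1.343, -0.059], TCP at [0.206, -0.616, 0.242] pointing down, gripper open.
Joint ranges: [-2.58, 2.58], [-0.38, 2.09], [-1.3, 1.39], [0.25, 2.4], [-1.5, 4.64], [0.08, 2.09], [-2.65, 2.65]. Speed limits (rad/s): [2.22, 2.22, 2.79, 2.79, 3.14, 3.14, 3.14].

### API

Orientations are given as [roll, pitch, yaw] about the fixed x, y, z axes, in that order (R = Rz(yaw) Ry(pitch) Rx(roll)).
In Python, from station import bot gives the robot as it stands. The module is installed in compiled form; this text tells all that it offers.
- The arm moves only by the shell command python3 -m handwheel 'ROWS'. ROWS is JSON, a list of rows, each a list of 7 numbers: the shift along the tool's x, y, z in m, then the turn, a rotation vector about the tool's x, y, z in degrees, then the opening, from 0 (shut) to 1 (fully open). In form: [[dx, dy, dz, rx, ry, rz, gripper], ...]. A call has 1 to 8 rows; each row shifts and turns the commanded pose from where the row before left it, along the tool's axes as they then stand; what a row does not reach is not made up. A row lasts 1/8 s, in which the tool goes at most 62.5 mm and 10.7 degrees, less where a joint would pass 70% of its speed; a pose out of reach is approached as far as the arm can. A call with a gripper value outside its range is refused whole. The fingers move at their own pace and stop on an object; the grip force is fixed at half the most. Time passes only in rows, so rows that do not move let the fingers close. It gives the time, the measured TCP pose, the force, the opening and the grip force at its end, in the units of the state.
- bot.read_state(): the state, without advancing time (a new reading comes with each control period).
- bot.grab_frame(name): name is "scene" or "top"; returns (picture, depth): 400x640x3 uint8, red, green, blue; 400x640 float32, m along the optical axis (not along the pixel's ray), 0 where there is no reading.
- bot.camera_params(name): a dict with "mtx" (3x3 intrinsics, pixels), "D" ([k1, k2, p1, p2, k3] as OpenCV has them; the pictures are not rectified), "rvec" (rotation vector, rad) and "tvec" (3), from world to camera coordinates, as OpenCV has them. Camera axes: x right, y down, z forward; pixel columns grow to the right and rows downward; lengths in m; the calibration is good to about 2 mm. A picture is of the moment at which its call begins. camera_params takes no time and is no camera call.
- bot.hand_in(): hands the job in; it is judged then, once.
The state is a dict: "clock": time; "qpos": joint angles; "dq": joint speeds; "joint_torque": joint torques, N m; "position": TCP position; "orientation": TCP orientation; "wrist_force": force on the tool from outside, world axes, zero at the start; "moment": the same for the moment, N m; "grip_width": opening from 0.0 (shut) to 1.0 (fully open); "grasp_force": force on a finger pad.
Only numpy, scipy, OpenCV 4.12 (cv2) and the standard library are available. Lean on these libraries where they do the work, as an engineer would, in place of code of your own. Each camera call takes 0.05 s, during which the arm holds its last target. There are 200 camera calls.

## Working session

There is one attempt and no reset: what is moved stays moved. The work goes in short steps, Python scripts to look and compute and a shell command to move; the robot and the scene stay as the last step left them, time stands still between calls to the robot, and variables do not carry over. Pictures are saved under pics/ and viewed, at most 10 in all, crops included, and the job is handed in when it is done.

```bash
mkdir -p pics
cat > h.py <<'E'
import numpy as np, cv2
from station import bot
def grab(n):
    p,d=bot.grab_frame(n); np.savez(f'{n}.npz',p=p,d=d); return p,d
def world(n,pts,z=None):
    c=bot.camera_params(n); R=cv2.Rodrigues(np.array(c['rvec'],float))[0]; t=np.array(c['tvec'],float).ravel()
    d=np.load(f'{n}.npz')['d']; K=np.array(c['mtx'],float); D=np.array(c['D'],float)
    out=[]
    for u,v in pts:
        r=np.append(cv2.undistortPoints(np.array([[[u,v]]],float),K,D)[0,0],1.)
        if z is None: X=R.T@(r*d[int(round(v)),int(round(u))]-t)
        else:
            o=-R.T@t; w=R.T@r; X=o+w*(z-o[2])/w[2]
        out.append(X)
    return np.array(out)
E
python3 - <<'E'
from h import *
for n in("scene","top"):
    p,d=grab(n); cv2.imwrite(f'pics/{n}0.png',p[...,::-1])
print(bot.read_state())
E
```

```text
{'clock': 0.1, 'qpos': array([ 1.1487773 ,  0.33386472,  0.03989957,  1.46615363, -0.01338924,
        1.34329157, -0.05849051]), 'dq': array([-0.0013272 , -0.00288031,  0.00041953, -0.00177859,  0.0004928 ,
       -0.00060738,  0.00051575]), 'joint_torque': array([ 3.45132088e-03, -6.57808757e+01,  1.33958839e+00, -4.04707789e+01,
       -5.96324774e-02,  4.10281238e-02,  5.34968558e-05]), 'position': array([ 0.20604535, -0.61607649,  0.24074702]), 'orientation': array([-3.14014608e+00,  1.16809269e-04,  3.22790999e-01]), 'wrist_force': array([ 0.11671721, -0.05380988, -0.62937858]), 'moment': array([ 0.03318036,  0.01120057, -0.01405096]), 'grasp_force': 0.0, 'grip_width': 0.9943753093362374}
```

View pics/top0.png

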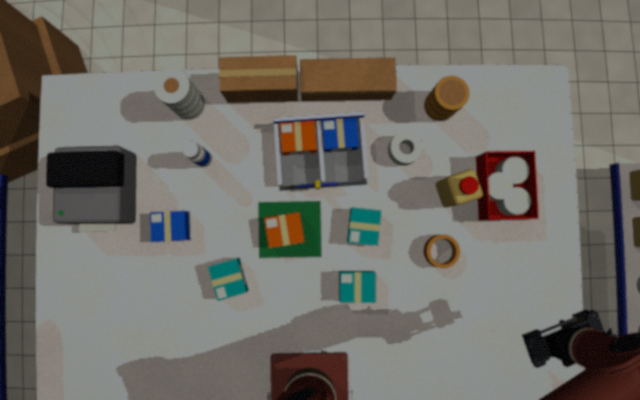

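View pics/scene0.png

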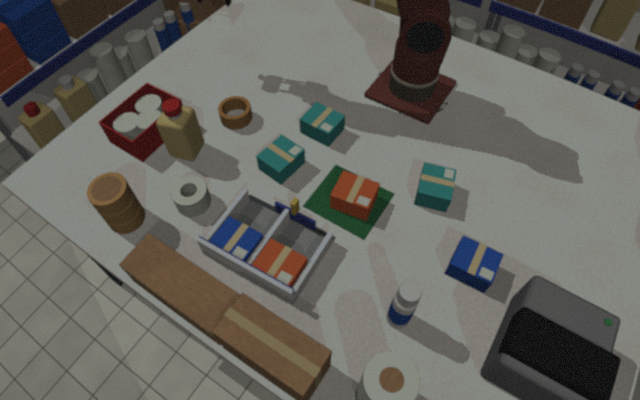

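The top view shows the orange carton on the mat at about (284,230). The orange stock is in the left lane at (298,136), the blue stock is in the right lane, and the gate tab is at (318,184). The left lane is the target, so the gate must go right (-y).

Run:
```python
from h import *
p=np.load('top.npz')['p'][105:265,240:400]
p=cv2.convertScaleAbs(p,alpha=1.6)
q=cv2.resize(p,(600,600),interpolation=cv2.INTER_CUBIC)   # scale 3.75
cv2.imwrite('pics/c1.png',q[...,::-1])
```

```text
(no output)
```

View pics/c1.png

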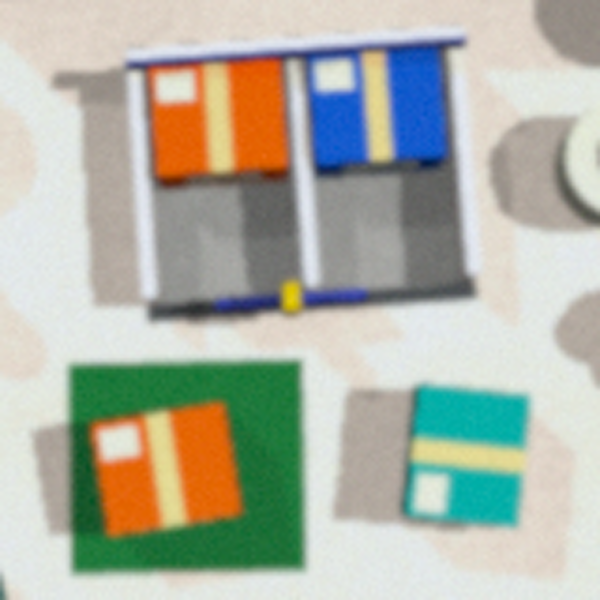

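The enlarged crop (3.75x) shows the carton top corners at (93,424), (225,402), (243,514) and (107,536). The wall noses are at (148,298), (310,283) and (470,273), and the tab is at (291,292).

```bash
cat >> h.py <<'E'
def f(pts): return [(240+(x+.5)/3.75-.5,105+(y+.5)/3.75-.5) for x,y in pts]
def orange():
    "centre and yaw of the loose orange carton's top (largest-depth-tested orange pixels in the top view), via minAreaRect in world coords"
    z=np.load('top.npz'); h=cv2.cvtColor(z['p'],cv2.COLOR_RGB2HSV)
    v,u=np.mgrid[:400,:640]
    m=(h[...,0]<35)&(h[...,1]>110)&(h[...,2]>70)&(u>250)&(u<345)&(v>110)&(v<270)
    n,l,s,c=cv2.connectedComponentsWithStats(m.astype(np.uint8))
    for i in range(1,n):
        if s[i,4]<300: continue
        yy,xx=np.where(l==i); hull=cv2.convexHull(np.stack([xx,yy],1).astype(np.float32))[:,0]
        W=world('top',hull,.06)[:,:2]
        print(s[i],cv2.minAreaRect((W*1000).astype(np.float32)))
E
python3 - <<'E'
from h import *
np.set_printoptions(precision=4,suppress=True)
print('carton',world('top',f([(93,424),(225,402),(243,514),(107,536)]),.06))
print('walls front',world('top',f([(148,298),(310,283),(470,273)]),.05))
print('walls back',world('top',f([(136,70),(293,60),(459,50)]),.05))
print('tab',world('top',f([(291,290)]),.087), world('top',f([(291,290)])))
print('stock',world('top',f([(150,66),(283,58),(288,172),(155,178)]),.06))
print('teal',world('top',f([(415,386),(527,396),(517,524),(405,516)]),.06))
orange()
E
```

```text
carton [[0.5183 0.1198 0.06  ]
 [0.5335 0.0171 0.06  ]
 [0.4467 0.0046 0.06  ]
 [0.4316 0.11   0.06  ]]
walls front [[ 0.6169  0.0765  0.05  ]
 [ 0.6263 -0.0509  0.05  ]
 [ 0.6319 -0.1768  0.05  ]]
walls back [[ 0.7993  0.0838  0.05  ]
 [ 0.8049 -0.0411  0.05  ]
 [ 0.8107 -0.1732  0.05  ]]
tab [[ 0.6168 -0.0355  0.087 ]] [[ 0.6174 -0.0356  0.082 ]]
stock [[ 0.7999  0.072   0.06  ]
 [ 0.8042 -0.0331  0.06  ]
 [ 0.713  -0.0353  0.06  ]
 [ 0.7103  0.0691  0.06  ]]
teal [[ 0.5432 -0.1306  0.06  ]
 [ 0.5338 -0.2175  0.06  ]
 [ 0.4348 -0.207   0.06  ]
 [ 0.4428 -0.1205  0.06  ]]
[298 121  19  31 487] ((758.2167358398438, -10.091108322143555), (90.63855743408203, 49.77396011352539), 4.161044597625732)
[279 122  19  31 400] ((754.9957275390625, 48.01171875), (90.31779479980469, 50.553714752197266), 1.1393475532531738)
[284 212  21  33 519] ((486.9533996582031, 34.239158630371094), (91.5481185913086, 47.74893569946289), 8.488755226135254)
[264 215  20  34 412] ((478.1058654785156, 93.70389556884766), (91.6987533569336, 46.825767517089844), 8.77341365814209)
```

The tray sits at about (0.617, -0.050) with a yaw of about 2.8°. The gate tab is at (0.617, -0.0355), so the gate is about 15 mm left of the middle. The loose carton is at (0.4825, 0.063) with a yaw of about 8.5°. I'll slide the gate first.

```bash
python3 -m handwheel '[[0,0,0,0,0,7.85,1],[0,0,0,0,0,7.85,1],[0.036,-0.046,0,0,0,0,1],[0.036,-0.046,0,0,0,0,1],[0.036,-0.046,0,0,0,0,1],[0.036,-0.046,0,0,0,0,1],[0.036,-0.046,0,0,0,0,1],[0.036,-0.046,0,0,0,0,0.6]]'; python3 -m handwheel '[[0.036,-0.046,0,0,0,0,0.6],[0.036,-0.046,0,0,0,0,0.6],[0.036,-0.046,0,0,0,0,0.6],[0.036,-0.046,0,0,0,0,0.6],[0.036,-0.046,0,0,0,0,0.6],[0.036,-0.046,0,0,0,0,0.6],[0,0,0,0,0,0,0.6],[0,0,0,0,0,0,0.6]]'
```

```text
clock: 1.1
position: [0.4091, -0.3284, 0.2414]
orientation: [-3.142, 0.0, 0.049]
wrist_force: [0.8, -0.9, 0.2]
grip_width: 0.946
grasp_force: 0.0
clock: 2.1
position: [0.6104, -0.0444, 0.2409]
orientation: [3.141, 0.001, 0.049]
wrist_force: [-0.0, -0.5, -0.2]
grip_width: 0.598
grasp_force: 0.0
```

```bash
python3 -m handwheel '[[0.007,-0.009,0.04,0,0,0,0.6],[0,0,0.04,0,0,0,0.6],[0,0,0.04,0,0,0,0.6],[0,0,0.03,0,0,0,0.6],[0,0,0.015,0,0,0,0.6],[0,0,0,0,0,0,0.6],[0,0,0,0,0,0,0.1],[0,0,0,0,0,0,0.1]]';python3 -m handwheel '[[0,0,0,0,0,0,0],[0,0,0,0,0,0,0],[0,0,0,0,0,0,0],[0,0,0,0,0,0,0]]'
```

```text
clock: 3.1
position: [0.6181, -0.0348, 0.078]
orientation: [3.141, -0.002, 0.049]
wrist_force: [0.3, 0.3, -0.6]
grip_width: 0.453
grasp_force: 0.0
clock: 3.6
position: [0.6174, -0.0347, 0.0767]
orientation: [3.142, -0.0, 0.049]
wrist_force: [-0.8, -0.4, 1.1]
grip_width: 0.159
grasp_force: 30.0
```

The gripper holds the 14 mm tab. Now I'll slide the gate right.

```bash
python3 -m handwheel '[[0,0.013,0,0,0,0,0],[0,0.013,0,0,0,0,0],[0,0.013,0,0,0,0,0],[0,0.013,0,0,0,0,0],[0,0.013,0,0,0,0,0],[0,0.009,0,0,0,0,0],[0,0,0,0,0,0,0],[0,0,0,0,0,0,0]]'
```

```text
clock: 4.6
position: [0.6213, -0.1092, 0.0767]
orientation: [3.141, -0.001, 0.048]
wrist_force: [4.4, -1.7, 0.8]
grip_width: 0.157
grasp_force: 30.0
```

```bash
python3 -m handwheel '[[0,0.003,0,0,0,0,0],[0,0.003,0,0,0,0,0],[0,0.002,0,0,0,0,0],[0,0,0,0,0,0,0]]';  python3 -m handwheel '[[0,0.002,0,0,0,0,0],[0,0,0,0,0,0,0],[0,0,0,0,0,0,0]]'
```

```text
clock: 5.1
position: [0.6217, -0.1166, 0.0767]
orientation: [-3.142, -0.001, 0.049]
wrist_force: [4.6, 1.6, 2.3]
grip_width: 0.16
grasp_force: 30.0
clock: 5.48
position: [0.6217, -0.1181, 0.0767]
orientation: [-3.141, -0.001, 0.049]
wrist_force: [5.2, 2.0, 2.2]
grip_width: 0.158
grasp_force: 30.0
```

```bash
python3 -m handwheel '[[0,0.002,0,0,0,0,0],[0,0.002,0,0,0,0,0],[0,0,0,0,0,0,0],[0,0,0,0,0,0,0]]'
```

```text
clock: 5.98
position: [0.6218, -0.1183, 0.0767]
orientation: [-3.137, 0.0, 0.052]
wrist_force: [2.9, 12.0, 4.7]
grip_width: 0.158
grasp_force: 30.0
```

The stop is found at TCP y = -0.118 with 12 N, so the middle is at y ≈ -0.052. Next I'll release the tab, rise, turn 90°, and go to the carton's left side.

```bash
python3 -m handwheel '[[0,-0.002,0,0,0,0,0.6],[0,0,0,0,0,0,0.6],[0,0,0,0,0,0,0.6],[0,0,-0.03,0,0,0,0.6],[0,0,-0.06,0,0,-10,0.6],[0,0,0,0,0,-10,0.6],[0,0,0,0,0,-10,0.6],[0,0,0,0,0,-10,0.6]]';python3 -m handwheel '[[0,0,0,0,0,-10,0.6],[0,0,0,0,0,-10,0.6],[0,0,0,0,0,-10,0.6],[0,0,0,0,0,-10,0.6],[0,0,0,0,0,-10,0.6],[0,0,0,0,0,0,0.6]]';python3 -m handwheel '[[0.047,-0.021,0,0,0,0,0.6],[0.047,-0.021,0,0,0,0,0.6],[0.047,-0.021,0,0,0,0,0.6],[0.047,-0.021,0,0,0,0,0.6],[0.047,-0.021,0,0,0,0,0.6],[0.047,-0.021,0,0,0,0,0.6],[0,0,0,0,0,0,0.6],[0,0,0,0,0,0,0.6]]'
```

```text
clock: 6.98
position: [0.6211, -0.1213, 0.1665]
orientation: [-3.142, 0.001, 0.752]
wrist_force: [-0.2, 0.1, 0.0]
grip_width: 0.599
grasp_force: 0.0
clock: 7.72
position: [0.6211, -0.1212, 0.1662]
orientation: [-3.141, -0.0, 1.618]
wrist_force: [0.1, -0.2, -0.3]
grip_width: 0.597
grasp_force: 0.0
clock: 8.72
position: [0.4822, 0.1543, 0.1666]
orientation: [3.141, 0.001, 1.617]
wrist_force: [0.0, -0.7, -0.1]
grip_width: 0.597
grasp_force: 0.0
```

```bash
python3 -m handwheel '[[0,0,0.05,0,0,0,0.6],[0,0,0.05,0,0,0,0.6],[0,0,0.022,0,0,0,0.6],[-0.01,0,0,0,0,0,0.6],[-0.01,0,0,0,0,0,0.6],[-0.01,0,0,0,0,0,0.6],[0,0,0,0,0,0,0.6]]';python3 -m handwheel '[[-0.007,0,0,0,0,0,0.6],[-0.007,0,0,0,0,0,0.6],[-0.007,0,0,0,0,0,0.6],[-0.007,0,0,0,0,0,0.6],[-0.007,0,0,0,0,0,0.6],[-0.007,0,0,0,0,0,0.6],[-0.007,0,0,0,0,0,0.6],[0,0,0,0,0,0,0.6]]'
python3 - <<'E'
from h import *
p,d=grab('top')
q=cv2.resize(cv2.convertScaleAbs(p[105:265,240:400],alpha=1.6),(600,600),interpolation=cv2.INTER_CUBIC)
cv2.imwrite('pics/c2.png',q[...,::-1])
E
```

```text
clock: 9.6
position: [0.4842, 0.1237, 0.0455]
orientation: [3.14, 0.001, 1.617]
wrist_force: [-0.5, 0.8, 0.4]
grip_width: 0.599
grasp_force: 0.0
clock: 10.6
position: [0.4857, 0.0755, 0.0446]
orientation: [-3.141, 0.0, 1.619]
wrist_force: [0.8, 0.8, 0.8]
grip_width: 0.601
grasp_force: 0.4
```

View pics/c2.png

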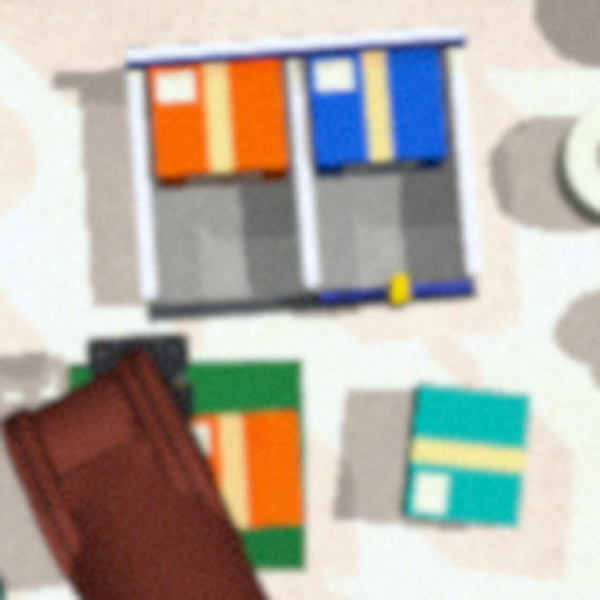

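The gate is right and the left lane is clear. The carton is squared, with its right edge from (294,410) to (300,525). I'll measure how much lateral shift remains.

Run:
```python
from h import *
np.set_printoptions(precision=4,suppress=True)
def tray(W):
    a=.049;R=np.array([[np.cos(a),np.sin(a)],[-np.sin(a),np.cos(a)]]); return (W[:,:2]-[.618,-.0523])@R.T*1000
print('right corners',tray(world('top',f([(295,410),(301,525)]),.06)))
print('noses/walls z.05',tray(world('top',f([(148,298),(310,283),(470,273),(136,70),(293,60),(459,50)]),.05)))
print('stock right corners',tray(world('top',f([(283,58),(288,172)]),.06)))
```

```text
right corners [[ -90.8333   19.6806]
 [-179.8132   21.1255]]
noses/walls z.05 [[   5.1905  128.6702]
 [   8.3612    0.9818]
 [   7.7805 -125.0661]
 [ 187.7582  127.0684]
 [ 187.207     2.0737]
 [ 186.5234 -130.2403]]
stock right corners [[186.9074  10.0821]
 [ 95.7262  12.373 ]]
```

```bash
python3 -m handwheel '[[-0.004,0,0,0,0,0,0.6],[-0.004,0,0,0,0,0,0.6],[0,0,0,0,0,0,0.6],[0,0,0,0,0,0,0.6],[0.03,0,0,0,0,0,0.6],[0.05,0,0,0,0,0,0.6],[0.05,0,0,0,0,0,0.6],[0,0,-0.06,0,0,0,0.6]]'
python3 - <<'E'
from h import *
p,d=grab('top')
q=cv2.resize(cv2.convertScaleAbs(p[105:265,240:400],alpha=1.6),(600,600),interpolation=cv2.INTER_CUBIC)
cv2.imwrite('pics/c3.png',q[...,::-1])
E
```

```text
clock: 11.65
position: [0.4758, 0.2014, 0.1015]
orientation: [-3.133, -0.001, 1.627]
wrist_force: [2.1, -0.7, 0.9]
grip_width: 0.6
grasp_force: 0.0
```

View pics/c3.png

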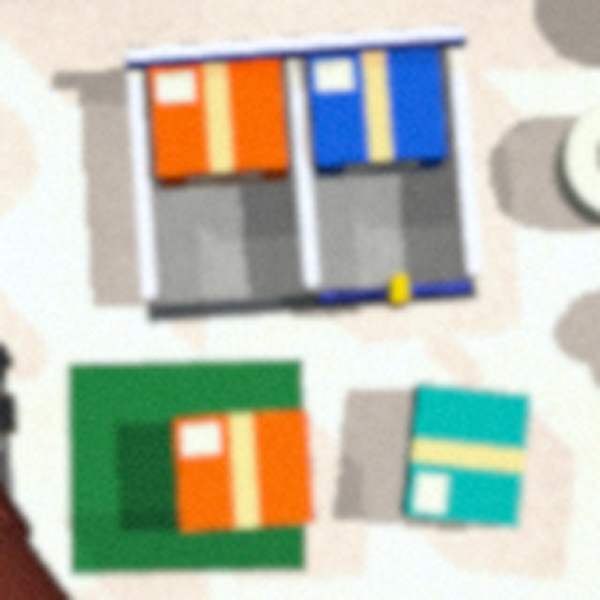

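The carton's top corners are now at (174,418), (305,410), (312,521) and (180,531).

Run:
```python
from h import *
np.set_printoptions(precision=4,suppress=True)
W=world('top',f([(174,418),(305,410),(312,521),(180,531)]),.06)
a=.049;R=np.array([[np.cos(a),np.sin(a)],[-np.sin(a),np.cos(a)]])
print(W,W.mean(0)); print((W[:,:2]-[.618,-.0523])@R.T*1000)
print(bot.read_state()['qpos'],bot.read_state()['position'])
```

```text
[[ 0.5218  0.0568  0.06  ]
 [ 0.5262 -0.0448  0.06  ]
 [ 0.4403 -0.0486  0.06  ]
 [ 0.4344  0.0535  0.06  ]] [0.4807 0.0042 0.06  ]
[[ -90.6949  113.7037]
 [ -91.358    11.946 ]
 [-177.3149   12.4406]
 [-178.1557  114.664 ]]
[ 0.2544  0.2863 -0.8336  1.8994  0.2415  1.0558 -0.6237] [0.4805 0.2022 0.1109]
```

The carton is centred on the lane (tray y = 63 mm) and square. Now I'll rotate back, move behind it, and tilt the fingertips towards the base to gain reach.

```bash
python3 -m handwheel '[[0,0,-0.04,0,0,10,0.6],[0,0,0,0,0,10,0.6],[0,0,0,0,0,10,0.6],[0,0,0,0,0,10,0.6],[0,0,0,0,0,10,0.6],[0,0,0,0,0,10,0.6],[0,0,0,0,0,10,0.6],[0,0,0,0,0,10,0.6]]';python3 -m handwheel '[[0,0,0,0,0,10,0.6],[0,0.0493,0,0,0,0,0.6],[0,0.0493,0,0,0,0,0.6],[0,0.0493,0,0,0,0,0.6],[0,0.0493,0,0,0,0,0.6],[0,0,0,0,0,0,0.6]]';python3 -m handwheel '[[0,0,0,0,-6,0,0.6],[0,0,0,0,-6,0,0.6],[-0.02,0,0,0,0,0,0.6],[-0.02,0,0,0,0,0,0.6],[-0.02,0,0,0,0,0,0.6],[-0.02,0,0,0,0,0,0.6],[0,0,0,0,0,0,0.6],[0,0,0,0,0,0,0.6]]'
```

```text
clock: 12.7
position: [0.4799, 0.1972, 0.1445]
orientation: [3.141, 0.0, 0.217]
wrist_force: [-1.6, -0.3, 0.3]
grip_width: 0.601
grasp_force: 0.0
clock: 13.45
position: [0.4892, -0.0039, 0.1444]
orientation: [3.14, 0.001, 0.042]
wrist_force: [0.9, 1.0, -0.4]
grip_width: 0.599
grasp_force: 0.0
clock: 14.45
position: [0.4119, -0.0026, 0.1613]
orientation: [3.141, 0.209, 0.049]
wrist_force: [0.3, -0.8, -0.3]
grip_width: 0.601
grasp_force: 0.0
```

```bash
python3 -m handwheel '[[-0.005,-0.004,0,0,0,0,0.6],[0.006,0,0.028,0,0,0,0.6],[0.006,0,0.028,0,0,0,0.6],[0.006,0,0.029,0,0,0,0.6],[0.006,0,0.029,0,0,0,0.6],[0,0,0,0,0,0,0.6],[0,0,0,0,0,0,0.6]]'; python3 -c "
from station import bot;print(bot.read_state()['qpos'])"
```

```text
clock: 15.32
position: [0.4065, 0.0012, 0.0466]
orientation: [-3.141, 0.209, 0.049]
wrist_force: [-0.4, -0.0, 0.3]
grip_width: 0.598
grasp_force: 0.0
[ 0.35541195  0.2469689  -0.50061914  2.06179152  0.11096788  1.07384397
 -1.72969213]
```

```bash
python3 -m handwheel '[[0,0,0,0,6,0,0.6],[0,0,0,0,6,0,0.6],[0,0,0.002,0,0,0,0.6],[0,0,0,0,0,0,0.6]]'; python3 -m handwheel '[[0.01,0,0,0,0,0,0.6],[0.007,0,0,0,0,0,0.6],[0.007,0,0,0,0,0,0.6],[0.007,0,0,0,0,0,0.6],[0.007,0,0,0,0,0,0.6],[0.007,0,0,0,0,0,0.6],[0.007,0,0,0,0,0,0.6],[0.007,0,0,0,0,0,0.6]]'; python3 -m handwheel '[[0.008,0,0,0,0,0,0.6],[0.008,0,0,0,0,0,0.6],[0.008,0,0,0,0,0,0.6],[0.008,0,0,0,0,0,0.6],[0,0,0,0,0,0,0.6]]'
```

```text
clock: 15.82
position: [0.4069, 0.0008, 0.0446]
orientation: [3.141, -0.0, 0.049]
wrist_force: [0.4, -0.5, -0.2]
grip_width: 0.601
grasp_force: 0.0
clock: 16.82
position: [0.4653, 0.0038, 0.0436]
orientation: [-3.141, 0.0, 0.049]
wrist_force: [-2.3, -0.3, -0.3]
grip_width: 0.599
grasp_force: 0.9
clock: 17.45
position: [0.498, 0.0055, 0.044]
orientation: [-3.141, -0.001, 0.049]
wrist_force: [-0.4, -0.3, 0.3]
grip_width: 0.601
grasp_force: 0.0
```

Run:
```python
from h import *
p,d=grab('top')
q=cv2.resize(cv2.convertScaleAbs(p[105:265,240:400],alpha=1.6),(600,600),interpolation=cv2.INTER_CUBIC)
cv2.imwrite('pics/c4.png',q[...,::-1])
```

```text
(no output)
```

View pics/c4.png

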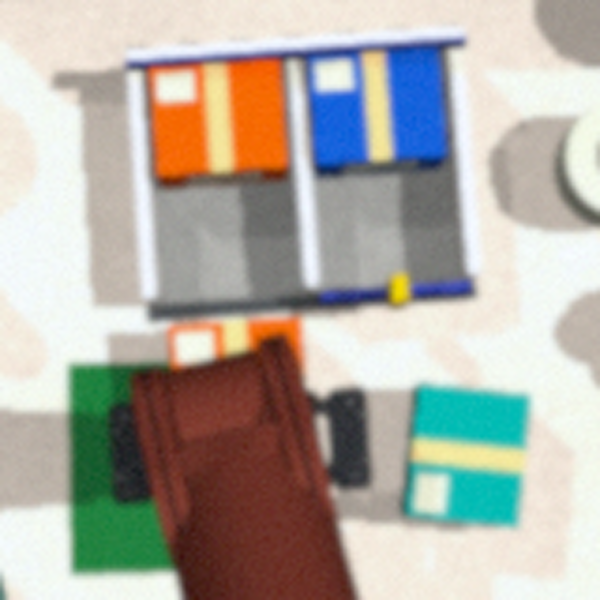

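The carton's front corners are at (169,327) and (299,318), square to the lane. I'll check the lateral offset numerically.

Run:
```python
from h import *
np.set_printoptions(precision=4,suppress=True)
a=.049;R=np.array([[np.cos(a),np.sin(a)],[-np.sin(a),np.cos(a)]])
t=lambda p,z:(world('top',f(p),z)[:,:2]-[.618,-.0523])@R.T*1000
print(t([(169,327),(299,318)],.06)); print('inner walls',t([(157,296),(301,285)],.05)); print('stock',t([(155,178),(288,172)],.06))
```

```text
[[-19.7204 113.0962]
 [-19.5662  11.6748]]
inner walls [[  6.2839 121.5155]
 [  7.2635   8.1399]]
stock [[ 98.1268 116.7207]
 [ 95.7262  12.373 ]]
```

```bash
python3 -m handwheel '[[0.008,-0.0005,0,0,0,0,0.6],[0.008,-0.0005,0,0,0,0,0.6],[0.008,-0.0005,0,0,0,0,0.6],[0.008,-0.0005,0,0,0,0,0.6],[0.008,0,0,0,0,0,0.6],[0.008,0,0,0,0,0,0.6],[0.008,0,0,0,0,0,0.6]]'; python3 -m handwheel '[[0.008,0,0,0,0,0,0.6],[0.008,0,0,0,0,0,0.6],[0.008,0,0,0,0,0,0.6],[0.008,0,0,0,0,0,0.6],[0.008,0,0,0,0,0,0.6],[0.008,0,0,0,0,0,0.6],[0,0,0,0,0,0,0.6]]'
```

```text
clock: 18.38
position: [0.553, 0.0102, 0.0438]
orientation: [-3.142, 0.001, 0.049]
wrist_force: [-6.4, 0.7, 3.8]
grip_width: 0.602
grasp_force: 2.8
clock: 19.25
position: [0.6018, 0.0126, 0.0437]
orientation: [-3.141, -0.001, 0.049]
wrist_force: [0.1, -0.6, -0.3]
grip_width: 0.604
grasp_force: 0.0
```

```bash
python3 -m handwheel '[[0.003,0,0,0,0,0,0.6],[0.003,0,0,0,0,0,0.6],[0.003,0,0,0,0,0,0.6]]'; python3 -m handwheel '[[0.002,0,0,0,0,0,0.6],[0.002,0,0,0,0,0,0.6]]';  python3 -m handwheel '[[0.002,0,0,0,0,0,0.6]]'
```

```text
clock: 19.62
position: [0.6095, 0.0128, 0.0436]
orientation: [3.142, 0.0, 0.049]
wrist_force: [-3.9, -0.8, 1.5]
grip_width: 0.602
grasp_force: 2.0
clock: 19.88
position: [0.6137, 0.013, 0.0437]
orientation: [-3.142, 0.0, 0.049]
wrist_force: [-3.7, 0.2, 1.3]
grip_width: 0.601
grasp_force: 1.8
clock: 20.0
position: [0.6157, 0.0131, 0.0437]
orientation: [-3.142, 0.0, 0.049]
wrist_force: [-3.3, -0.6, 0.4]
grip_width: 0.598
grasp_force: 1.6
```

Expected home is around x ≈ 0.617, so I'll creep forward until the force rises.

```bash
python3 -m handwheel '[[0.002,0,0,0,0,0,0.6],[0.001,0,0,0,0,0,0.6]]'; python3 -m handwheel '[[0.001,0,0,0,0,0,0.6],[0.001,0,0,0,0,0,0.6]]'
python3 - <<'E'
from h import *
p,d=grab('top')
q=cv2.resize(cv2.convertScaleAbs(p[105:265,240:400],alpha=1.6),(600,600),interpolation=cv2.INTER_CUBIC)
cv2.imwrite('pics/c5.png',q[...,::-1])
E
```

```text
clock: 20.25
position: [0.6166, 0.0131, 0.0436]
orientation: [3.141, 0.005, 0.049]
wrist_force: [-17.3, -0.9, 13.7]
grip_width: 0.599
grasp_force: 8.7
clock: 20.5
position: [0.6166, 0.0131, 0.0436]
orientation: [3.141, 0.009, 0.049]
wrist_force: [-27.3, -1.6, 21.6]
grip_width: 0.6
grasp_force: 13.7
```

View pics/c5.png

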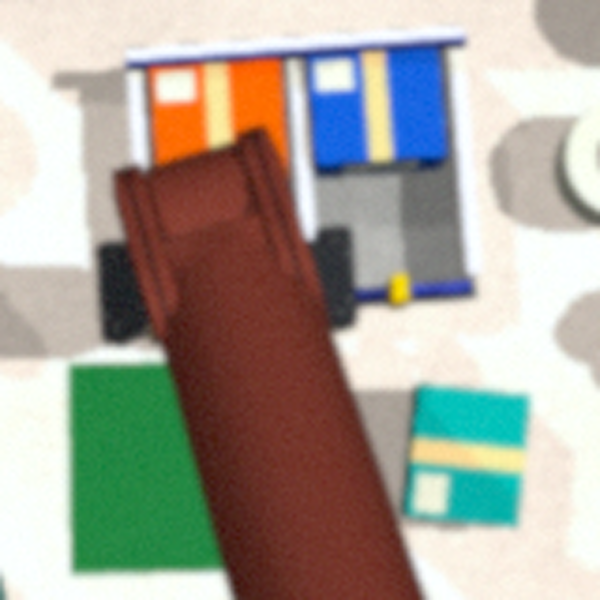

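The force rose to 27 N at TCP x = 0.6166, which matches the predicted home position. Next I'll retreat, lift, and go above the gate tab.

```bash
python3 -m handwheel '[[-0.005,0,0,0,0,0,0.6],[-0.03,0,0,0,0,0,0.6],[0,0,-0.05,0,0,0,0.6],[0,0,-0.06,0,0,0,0.6],[0.009,0.044,0,0,0,0,0.6],[0.009,0.044,0,0,0,0,0.6],[0.01,0.0435,0,0,0,0,0.6],[0,0,0,0,0,0,0.6]]'; python3 -m handwheel '[[0,0,0,0,0,0,0.6]]'
```

```text
clock: 21.55
position: [0.6209, -0.1236, 0.1536]
orientation: [3.14, -0.002, 0.042]
wrist_force: [-0.0, 0.7, -0.6]
grip_width: 0.598
grasp_force: 0.0
clock: 21.68
position: [0.6205, -0.1178, 0.1538]
orientation: [-3.141, -0.001, 0.049]
wrist_force: [-0.9, 0.2, 1.0]
grip_width: 0.598
grasp_force: 0.0
```

```bash
python3 -m handwheel '[[0.001,0,0.035,0,0,0,0.6],[0,0,0.037,0,0,0,0.6],[0,0,0,0,0,0,0.6],[0,0,0,0,0,0,0],[0,0,0,0,0,0,0],[0,0,0,0,0,0,0],[0,0,0,0,0,0,0],[0,0,0,0,0,0,0]]'; python3 -m handwheel '[[0,0,0,0,0,0,0],[0,0,0,0,0,0,0]]'
```

```text
clock: 22.68
position: [0.6211, -0.1181, 0.0821]
orientation: [-3.141, -0.0, 0.049]
wrist_force: [-0.9, 1.0, 2.2]
grip_width: 0.16
grasp_force: 30.0
clock: 22.92
position: [0.6212, -0.1181, 0.0821]
orientation: [-3.141, -0.0, 0.049]
wrist_force: [-1.1, 1.3, 4.5]
grip_width: 0.161
grasp_force: 30.0
```

The tab is gripped, so I'll slide it 66 mm to the left.

```bash
python3 -m handwheel '[[0,-0.011,0,0,0,0,0],[0,-0.011,0,0,0,0,0],[0,-0.011,0,0,0,0,0]]'; python3 -m handwheel '[[0,-0.011,0,0,0,0,0],[0,-0.011,0,0,0,0,0],[0,-0.011,0,0,0,0,0],[0,0,0,0,0,0,0],[0,0,0,0,0,0,0]]'
```

```text
clock: 23.3
position: [0.6194, -0.0851, 0.082]
orientation: [3.141, -0.0, 0.049]
wrist_force: [-0.7, -2.5, 5.3]
grip_width: 0.162
grasp_force: 30.0
clock: 23.92
position: [0.6176, -0.0506, 0.082]
orientation: [-3.141, 0.0, 0.05]
wrist_force: [-3.2, 1.6, 6.7]
grip_width: 0.15
grasp_force: 30.0
```

Release, rise and move aside to check.

```bash
python3 -m handwheel '[[0,0,0,0,0,0,0.6],[0,0,0,0,0,0,0.6],[0,0,0,0,0,0,0.6],[0,0,-0.03,0,0,0,0.6],[0,0,-0.06,0,0,0,0.6],[0,0,-0.05,0,0,0,0.6],[-0.04,0.04,0,0,0,0,0.6],[-0.04,0.04,0,0,0,0,0.6]]';python3 -m handwheel '[[-0.03,0.05,0,0,0,0,0.6],[0,0.05,0,0,0,0,0.6],[0,0.05,0,0,0,0,0.6],[0,0.05,0,0,0,0,0.6],[0,0,0,0,0,0,0.6],[0,0,0,0,0,0,0.6]]'
python3 - <<'E'
from h import *
p,d=grab('top')
q=cv2.resize(cv2.convertScaleAbs(p[105:265,240:400],alpha=1.6),(600,600),interpolation=cv2.INTER_CUBIC)
cv2.imwrite('pics/c6.png',q[...,::-1])
E
```

```text
clock: 24.92
position: [0.5412, -0.1368, 0.2222]
orientation: [3.141, -0.001, 0.05]
wrist_force: [0.5, -1.6, -0.4]
grip_width: 0.6
grasp_force: 0.0
clock: 25.68
position: [0.5216, -0.3368, 0.2214]
orientation: [-3.141, 0.0, 0.049]
wrist_force: [0.9, 1.3, 0.0]
grip_width: 0.601
grasp_force: 0.0
```

View pics/c6.png

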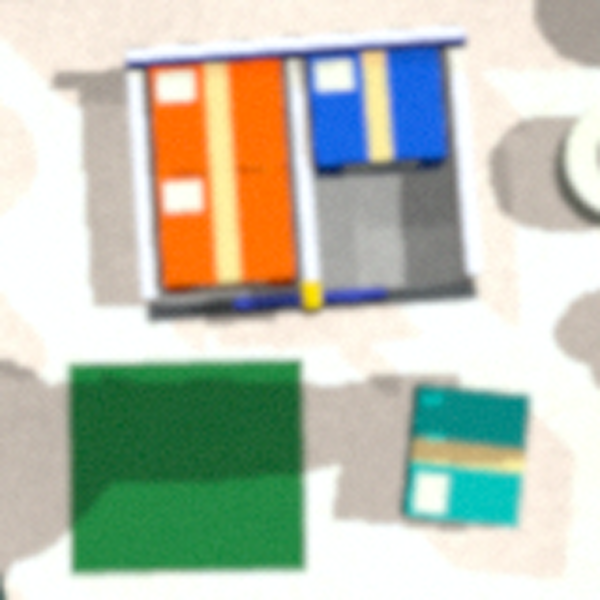

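The carton sits flush against the stock carton, with its rear edge at row ~285. The gate tab is in the middle at (311,294), on the centre wall's line.

```bash
python3 -c "
from station import bot;print(bot.hand_in())"
```

```text
the job is handed in; nothing more can be done
None
```

The orange carton is home in the left lane against the orange stock, the gate is back in the middle, and the job is handed in at about 26 s of the 72 s; hand-in returned no verdict.

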